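Hang two rinsed spray-gun cups on the drain rack

ROBOT

A 6-joint arm with a two-finger parallel gripper is mounted at the origin on a cart in front of the work surface, level with it; the furniture and walls round the work are solid. World frame = base frame: x ahead of the robot, y to its left, z up, the work surface at z = 0. Lengths are in mm, angles in rad, forces in N, time in s.
With the tool pointing down it reaches from about 400 to 925 mm from the base axis. Payload 12.5 kg.
Tool frame: the origin (TCP) lies midway between the tips of the shut fingers; the grasp point (between the pads) lies 19 mm behind it (env.pinch_z is the z of the grasp point in the tool frame, in mm); z points along the fingers, y is the line along which they close (so a half turn about z gives the same grasp; the last joint's range is limited). The gripper opens to 95 mm and grips with 3 to 60 N. Pads are 20 mm wide; open, the fingers measure 119 mm over their backs; the gripper's body (75 mm by 180 mm) begins 59 mm behind the grasp point.
Start: joints at [-1.416, 0.491, 1.559, -0, 1.092, -0.106], TCP at [161.181, -603.877, 214.661] pointing down, gripper open.
Joint ranges: [-3.1, 3.1], [-0.84, 2.19], [0.05, 2.79], [-1.13, 4.28], [0.06, 2.93], [-2.69, 2.69]. Speed limits (rad/s): [2.22, 2.22, 2.79, 3.14, 3.14, 3.14].

INTERFACE

Orientations are given as [roll, pitch, yaw] about the fixed x, y, z axes, in that order (R = Rz(yaw) Ry(pitch) Rx(roll)).
In Python, from cell import env, eyes gives the robot as it stands.
- The arm moves only by the shell command python3 -m inch 'ROWS'. ROWS is JSON, a list of rows, each a list of 3 entries, a list of its own where there are three numbers: the shift along the tool's x, y, z in units of 60 mm (1.0 is 60 mm), then the turn about the tool's z in units of 5 degrees (1.0 is 5 degrees), then the closure, from -1 (fully open) to 1 (shut). In form: [[[tx, ty, tz], turn, claw], ...]. A call has exactly 10 rows; each row shifts and turns the commanded pose from where the row before left it, along the tool's axes as they then stand; what a row does not reach is not made up. A row lasts 1/8 s, in which the tool goes at most 62.5 mm and 10.7 degrees, less where a joint would pass 70% of its speed; a pose out of reach is approached as far as the arm can. A call is refused whole if a number of a shift passes 1 or a number of a turn 1, either way. A call with a gripper value outside its range is refused whole. The fingers move at their own pace and stop on an object; the grip force is fixed at half the most. Time passes only in rows, so rows that do not move let the fingers close, or fill a call up. It gives the time, the measured TCP pose, the force, the opening and the grip force at its end, in the units of the state.
- env.state(): the state, without advancing time (a new reading comes with each control period).
- eyes.read_camera(name): name is "side" or "top"; returns a dict with "pixels" (420x560x3 uint8, red, green, blue), "fx", "fy", "cx", "cy" (pixels), "extrinsics" (4x4, takes a point from world to camera coordinates). Camera axes: x right, y down, z forward; pixel columns grow to the right and rows downward; lengths in mm; the calibration is good to about 2 mm. A picture is of the moment at which its call begins. There is no depth.
- env.job_done(): hands the job in; it is judged then, once.
Trained networks look in a picture, given as the dict that the camera call returned (one of the last four; its "shot" number tells which), for a name from the list of things; names that differ only in an ending like _2 or _b are one class to them, and where a whole thing is asked for, a point or a joint stands for the part that bears it (a point fixed in the world has none). Each returns a list of dicts, best first, with "score" (0 to 1); they miss things now and then, are a little off and sometimes report something else, mostly with a low value. They report only what shows in the picture. A call takes as long as a camera call. They do not tell look-alikes from the thing itself.
- eyes.boxes_of(name, picture): "centre" ([row, column] in pixels, amid what is visible of it).
- eyes.cut_out(name, picture): "mask" (420x560 bool, what is visible of it) and "centre" ([row, column] in pixels, amid what is visible of it).
- eyes.spot_point(name, picture): "centre" ([row, column] in pixels: a listed point, or the origin of a listed thing).
The state is a dict: "t": time; "joints": joint angles; "qvel": joint speeds; "tau": joint torques, N m; "eef_pos": TCP position; "tcp_rot": TCP orientation; "ft_force": force on the tool from outside, world axes, zero at the start; "moment": the same for the moment, N m; "opening": opening from 0.0 (shut) to 1.0 (fully open); "grip_force": force on a finger pad.
Only numpy, scipy, OpenCV 4.12 (cv2) and the standard library are available. Lean on these libraries where they do the work, as an engineer would, in place of code of your own. Each camera call takes 0.05 s, during which the arm holds its last target. There are 200 camera calls.

TASK

The two rinsed spray-gun cups lie in the drip tray: hang each one mouth-down on the slanted draining peg whose collar matches its coloured end cap, in either order. Carry each cup all the way down the peg until you feel its inside floor press lightly on the peg's black end button, which is screwed out by a different amount each time, before you let go (no dropping, no ramming), and leave both hanging still. Do not change the tilt of the pegs or disturb the other things on the bench.

Things in the scene. Friction and masses are not known exactly. Their poses are not given: they have to be found in the camera images.
- blue_cup: Aluminium spray-gun cup with blue end cap on its closed end: plain cylinder, outer dia 50 mm, length 82, wall 3, mouth 44 across, inside depth 70, 0.12 kg. Origin on its axis at mid-length; own +x points along the axis to the open mouth (rim at x=+41 mm, closed end at -41). Starts lying level in the tray, mouth away from the robot (tray +x), own z up.
- blue_cup_floor (a point): Centre of the inside floor of the blue cup, at x=-29 mm in the cup's frame (same axes as the cup); this rests on the peg's end button when the cup is home.
- blue_peg_end (a point): End of the white sleeve of the peg with blue root collar; z: along the peg, outwards; y: level, along the bar. Sleeve dia 33 mm at root, 25 at end. On it a black domed button, dia 24, is screwed out so that its crown stands 8 to 32 mm beyond this point: differs per peg and start, not given. Rigid. Cup home = inside floor on the crown. Collar, dia 42, ends 67 mm below this point.
- orange_cup: Aluminium spray-gun cup with orange end cap on its closed end: plain cylinder, outer dia 50 mm, length 82, wall 3, mouth 44 across, inside depth 70, 0.12 kg. Origin on its axis at mid-length; own +x points along the axis to the open mouth (rim at x=+41 mm, closed end at -41). Starts lying level in the tray, mouth away from the robot (tray +x), own z up.
- orange_cup_floor (a point): Centre of the inside floor of the orange cup, at x=-29 mm in the cup's frame (same axes as the cup); this rests on the peg's end button when the cup is home.
- orange_peg_end (a point): End of the white sleeve of the peg with orange root collar; z: along the peg, outwards; y: level, along the bar. Sleeve dia 33 mm at root, 25 at end. On it a black domed button, dia 24, is screwed out so that its crown stands 8 to 32 mm beyond this point: differs per peg and start, not given. Rigid. Cup home = inside floor on the crown. Collar, dia 42, ends 67 mm below this point.
- drip_tray: Fixed grey tray 150x250 mm, lip 10 high; origin: centre of underside. Places at y=+58 and -58 mm, each a pair of V saddles (6 mm thick, at x=+27 and -27, 46 wide across y, 26 high) that hold a cup's axis along tray x, 36 mm above the table. Between the saddles the floor is 4 mm high: fingers fit beside the cup's middle. Which cup is in which place varies.
- drain_rack: Fixed dark steel rack; origin on the table under the bar. Foot 10 mm high, x from -95 to +55, 250 along y; cheeks 65 high at y=+116 and -116. A bar along y on a hinge 47 mm above the table carries the blue peg at y=+72 and the orange peg at y=-72 mm; each sleeve end is 88 mm from the hinge axis.
- peg_bar (a joint): Tilt of the bar and both pegs from upright (rad), leaning towards the rack's -x, towards the robot. Differs from start to start (0.55 to 0.8); held very stiffly by friction (8 N m). Not to be moved.
- wax_tin: Bystander: flat round blue tin, 70 mm across, 34 mm high (mm); origin at the centre of its underside. Leave it alone.
- gauge_block: Bystander: grey steel block 30x50x20 (mm); origin at the centre of its underside. Leave it alone.
- tape_measure: Bystander: yellow and black tape measure 72x86x34 (mm); origin at the centre of its underside. Leave it alone.
- tape_roll: Bystander: roll of yellow tape lying flat, 99 across, 25 high (mm); origin at the centre of its underside. Leave it alone.
- mug: Bystander: green mug with handle, 86x116x94 (mm); origin at the centre of its underside. Leave it alone.
- carpenter_pencil: Bystander: red pencil 13x176x8 (mm); origin at the centre of its underside. Leave it alone.
There are look-alikes about, which are no part of the job. What is shaped like the blue_cup but green is not meant.

How it is judged (in metres and radians):
On the way, in this order (a step that is already met when the one before it is completed fails the run):
1. one cup is fully home on its own peg (inside floor pressed on the end button with over 2 N) while the fingers still hold it (((z of blue_cup_floor in the frame of blue_peg_end between 0.003 and 0.038 m and distance between blue_cup_floor and blue_peg_end below 0.043 m and angle between the x axis of blue_cup and the z axis of blue_peg_end, either way round below 0.35 rad and contact force between the fingers and blue_cup above 0.5 N and contact force between blue_cup and drain_rack above 2 N) or (z of orange_cup_floor in the frame of orange_peg_end between 0.003 and 0.038 m and distance between orange_cup_floor and orange_peg_end below 0.043 m and angle between the x axis of orange_cup and the z axis of orange_peg_end, either way round below 0.35 rad and contact force between the fingers and orange_cup above 0.5 N and contact force between orange_cup and drain_rack above 2 N))), for 0.1 s.
2. the other cup is fully home and pressed on its own peg too while the fingers still hold it, the first still hanging (((z of blue_cup_floor in the frame of blue_peg_end between 0.003 and 0.038 m and distance between blue_cup_floor and blue_peg_end below 0.043 m and angle between the x axis of blue_cup and the z axis of blue_peg_end, either way round below 0.35 rad and contact force between the fingers and blue_cup above 0.5 N and contact force between blue_cup and drain_rack above 2 N and z of orange_cup_floor in the frame of orange_peg_end between 0.003 and 0.038 m and distance between orange_cup_floor and orange_peg_end below 0.043 m and angle between the x axis of orange_cup and the z axis of orange_peg_end, either way round below 0.35 rad) or (z of orange_cup_floor in the frame of orange_peg_end between 0.003 and 0.038 m and distance between orange_cup_floor and orange_peg_end below 0.043 m and angle between the x axis of orange_cup and the z axis of orange_peg_end, either way round below 0.35 rad and contact force between the fingers and orange_cup above 0.5 N and contact force between orange_cup and drain_rack above 2 N and z of blue_cup_floor in the frame of blue_peg_end between 0.003 and 0.038 m and distance between blue_cup_floor and blue_peg_end below 0.043 m and angle between the x axis of blue_cup and the z axis of blue_peg_end, either way round below 0.35 rad))), for 0.1 s.
At the end, for the whole second after the job is handed in: Each cup hangs mouth-down on the peg of its own colour: inside floor 3 to 38 mm beyond the sleeve's end along the peg (the button's range) and within 43 mm of it in all, cup axis within 0.35 rad of the peg's; both cups at rest (under 0.02 m/s and 0.3 rad/s) (z of blue_cup_floor in the frame of blue_peg_end between 0.003 and 0.038 m and distance between blue_cup_floor and blue_peg_end below 0.043 m and angle between the x axis of blue_cup and the z axis of blue_peg_end, either way round below 0.35 rad and z of orange_cup_floor in the frame of orange_peg_end between 0.003 and 0.038 m and distance between orange_cup_floor and orange_peg_end below 0.043 m and angle between the x axis of orange_cup and the z axis of orange_peg_end, either way round below 0.35 rad and linear speed of each of blue_cup, orange_cup below 0.02 m/s and angular speed of each of blue_cup, orange_cup below 0.3 rad/s); the robot touches nothing.
It fails at once if a cup is rammed against the rack (over 40 N) (contact force between any of blue_cup, orange_cup and drain_rack above 40 N).
It fails at once if the tilt of the pegs is changed (a sleeve end moves more than 12 mm) (distance of any of blue_peg_end, orange_peg_end from where it was at the start of the episode above 0.012 m).
It fails at once if a bystander is moved more than 30 mm (distance of any of wax_tin, gauge_block, tape_measure, tape_roll, mug, carpenter_pencil from where it was at the start of the episode above 0.03 m).
It also fails if it takes over 67 s, if anything falls off the work surface, if the arm or the gripper's body presses on something with over 40 N, if the wrist force passes 120 N, or if a joint passes its speed limit or range.

## Working session

There is one attempt and no reset: what is moved stays moved. The work goes in short steps, Python scripts to look and compute and a shell command to move; the robot and the scene stay as the last step left them, time stands still between calls to the robot, and variables do not carry over. Pictures are saved under pics/ and viewed, at most 10 in all, crops included, and the job is handed in when it is done.

```bash
ls; mkdir -p pics; cat > h.py <<'E'
import numpy as np, cv2, itertools
from cell import env, eyes
def save(p,name,crop=None,s=1):
    im=cv2.cvtColor(p["pixels"],cv2.COLOR_RGB2BGR)
    if crop: r0,r1,c0,c1=crop; im=im[r0:r1,c0:c1]
    cv2.imwrite("pics/"+name,cv2.resize(im,None,fx=s,fy=s,interpolation=cv2.INTER_CUBIC))
def P(p):
    return np.array([[p["fx"],0,p["cx"]],[0,p["fy"],p["cy"]],[0,0,1]])@np.array(p["extrinsics"])[:3]
def proj(p,X):
    q=P(p)@np.append(X,1); return q[1]/q[2],q[0]/q[2]
def tri(pa,a,pb,b): # [row,col]
    X=cv2.triangulatePoints(P(pa),P(pb),np.array([[a[1]],[a[0]]],float),np.array([[b[1]],[b[0]]],float))
    X=X[:3,0]/X[3,0]; e=[np.hypot(*(np.array(proj(p,X))-c)) for p,c in((pa,a),(pb,b))]
    return X,max(e)
def onz(p,rc,z): # ray meets height z
    M=P(p); A=M[:,:2]; A=np.c_[M[:,0],M[:,1],-np.array([rc[1],rc[0],1])]
    s=np.linalg.solve(A,-(M[:,2]*z+M[:,3])); return s[:2]
E
python3 - <<'E'
from h import *
np.set_printoptions(precision=1,suppress=True)
t=eyes.read_camera("top"); s=eyes.read_camera("side")
save(t,"top0.png"); save(s,"side0.png")
for n in "blue_cup orange_cup blue_cup_floor orange_cup_floor blue_peg_end orange_peg_end drip_tray drain_rack".split():
    a=eyes.spot_point(n,t)[:3]; b=eyes.spot_point(n,s)[:3]
    print(n,[(np.round(x["centre"]),round(x["score"],2)) for x in a],[(np.round(x["centre"]),round(x["score"],2)) for x in b])
    for x in a:
        for y in b:
            X,e=tri(t,x["centre"],s,y["centre"])
            if e<6: print("   ",X,round(e,1))
print(np.linalg.inv(np.array(t["extrinsics"]))[:3,3],np.linalg.inv(np.array(s["extrinsics"]))[:3,3])
print(env.state())
E
```

```text
pics
blue_cup [(array([218., 381.]), 0.89), (array([261., 343.]), 0.78)] [(array([242., 193.]), 0.62), (array([218., 210.]), 0.62)]
    [ 526.3 -320.6   36.7] 0.7
    [ 394.4 -202.9   17.8] 0.6
orange_cup [(array([213., 419.]), 0.6)] [(array([256., 157.]), 0.85)]
    [ 540.8 -444.3   38.6] 0.1
blue_cup_floor [(array([252., 335.]), 0.9), (array([227., 382.]), 0.69)] [(array([216., 214.]), 0.93), (array([236., 188.]), 0.89), (array([243., 194.]), 0.75)]
    [ 416.9 -189.1   29.5] 3.5
    [ 499.4 -323.8   43.4] 0.1
    [ 506.9 -318.5   20.7] 4.3
orange_cup_floor [(array([228., 419.]), 0.59)] [(array([246., 154.]), 0.79)]
    [ 494.8 -436.7   46.5] 0.8
blue_peg_end [(array([224., 170.]), 0.71), (array([208., 202.]), 0.48)] [(array([172., 348.]), 0.59)]
    [506.8 316.9 106.2] 0.6
orange_peg_end [(array([231., 222.]), 0.82)] [(array([181., 316.]), 0.95)]
    [490.1 174.4  99.9] 3.4
drip_tray [(array([218., 397.]), 0.56)] [(array([258., 175.]), 0.76), (array([173., 355.]), 0.53)]
    [ 529.2 -384.8   -0.4] 0.1
drain_rack [(array([208., 200.]), 0.94)] [(array([209., 337.]), 0.56)]
    [559.9 241.6  -3.3] 2.6
[ 427.8   35.  1302.9] [1855.3 -750.3 1003.3]
{'t': 0.9, 'joints': array([-1.4,  0.5,  1.6,  0. ,  1.1, -0.1]), 'qvel': array([ 0.,  0.,  0., -0., -0.,  0.]), 'tau': array([  0. , -61.2, -25.8,   0.1,   0. ,   0. ]), 'eef_pos': array([ 161.2, -603.9,  214.7]), 'tcp_rot': array([3.1, 0. , 0.3]), 'ft_force': array([-0.8,  0.6,  0.7]), 'moment': array([-0., -0., -0.]), 'grip_force': 0.0, 'opening': 1.0009755962330684}
```

View pics/top0.png

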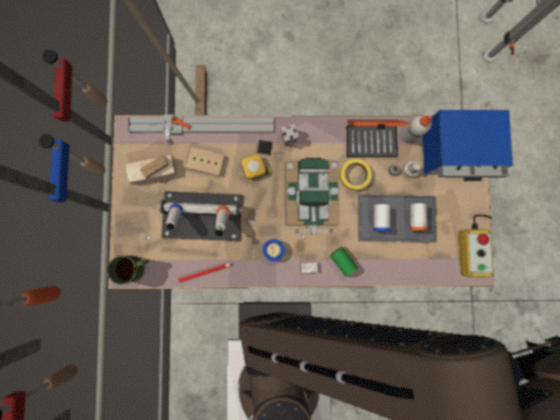

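View pics/side0.png

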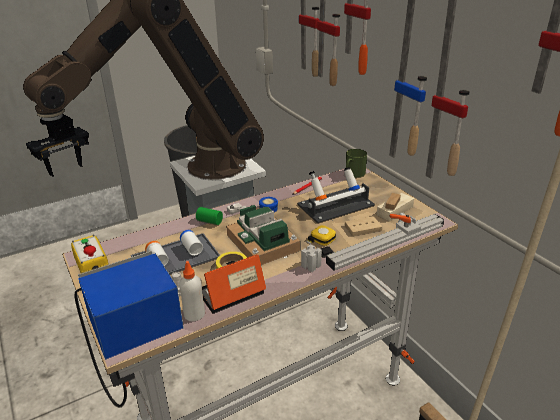

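```bash
python3 - <<'E'
from h import *
np.set_printoptions(precision=1,suppress=True)
t=eyes.read_camera("top"); s=eyes.read_camera("side")
def crop(p,r0,r1,c0,c1,k): 
    return cv2.resize(cv2.cvtColor(p["pixels"],cv2.COLOR_RGB2BGR)[r0:r1,c0:c1],None,fx=k,fy=k,interpolation=cv2.INTER_CUBIC)
# left: top view; right: side view
a=crop(t,180,250,155,250,4.2); b=crop(s,160,225,290,385,4.2); c=crop(t,185,250,350,445,4.2); d=crop(s,220,285,130,225,4.2)
h=290
A=np.vstack([np.hstack([x[:270,:399] for x in (a,b)]),np.hstack([x[:270,:399] for x in (c,d)])]); cv2.imwrite("pics/q.png",A); print(A.shape)
for n,z in (("drip_tray",6),("drain_rack",10),("blue_cup",36),("orange_cup",36)):
    for o in eyes.cut_out(n,t)[:2]:
        m=o["mask"].astype(np.uint8); k=cv2.findContours(m,cv2.RETR_EXTERNAL,cv2.CHAIN_APPROX_NONE)[0]; k=max(k,key=cv2.contourArea)[:,0]
        W=np.array([onz(t,(r,cc),z) for cc,r in k],np.float32); R=cv2.minAreaRect(W)
        print(n,round(o["score"],2),R, m.sum())
# mean of several points
for n in ["blue_peg_end","orange_peg_end","blue_cup","orange_cup"]:
    print(n,[(o["centre"],round(o["score"],2)) for p in (t,s) for o in eyes.boxes_of(n,p)[:2]])
print(t["fx"],t["cx"],t["cy"],s["fx"])
E
```

```text
(540, 798, 3)
drip_tray 0.56 ((528.4305419921875, -383.10546875), (250.16632080078125, 150.31927490234375), 88.51750946044922) 2679
drain_rack 0.86 ((536.8141479492188, 249.95773315429688), (264.4276428222656, 152.66543579101562), 87.1677474975586) 3783
blue_cup 0.68 ((391.0729675292969, -201.6972198486328), (89.9986343383789, 52.7000846862793), 37.17646408081055) 472
blue_cup 0.59 ((526.922607421875, -324.0417785644531), (50.75967788696289, 83.08613586425781), 88.27003479003906) 444
orange_cup 0.92 ((529.4306640625, -441.4893493652344), (50.90880584716797, 83.60713958740234), 87.73680114746094) 438
blue_peg_end [([207.8, 201.1], 0.93), ([195.7, 340.3], 0.88), ([201.4, 269.6], 0.24)]
orange_peg_end [([213.3, 200.5], 0.65), ([195.3, 339.1], 0.58)]
blue_cup [([263.1, 339.8], 0.68), ([218.6, 380.9], 0.61), ([218.8, 210.6], 0.76), ([239.1, 192.5], 0.7)]
orange_cup [([216.1, 416.7], 0.63), ([216.3, 199.3], 0.37), ([252.9, 159.3], 0.5)]
406.7751874197823 276.87329177993513 209.06453582805977 513.6994586012872
```

View pics/q.png

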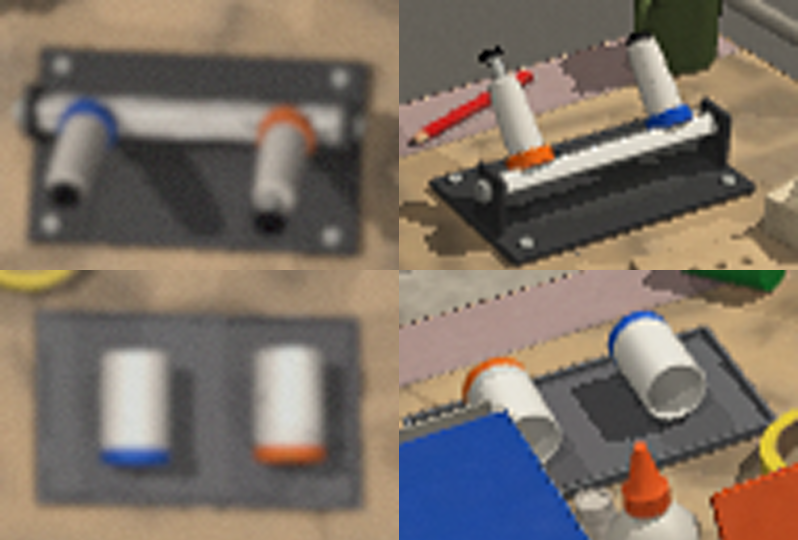

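```bash
cat > fit.py <<'E'
from h import *
from scipy.optimize import least_squares
np.set_printoptions(precision=1,suppress=True)
t=eyes.read_camera("top"); s=eyes.read_camera("side")
T=lambda x,y:(t,(180+y/4.2,155+x/4.2)); S=lambda x,y:(s,(160+y/4.2,290+(x-399)/4.2))
def peg(v,yl,d): # point d beyond hinge on peg
    return np.array([-d*np.sin(v[3]),yl,47+d*np.cos(v[3])])
def w(v,l):
    c,n=np.cos(v[2]),np.sin(v[2]); return np.array([v[0]+c*l[0]-n*l[1],v[1]+n*l[0]+c*l[1],l[2]])
L=lambda *a:(lambda v:np.array(a,float)); Q=lambda y,d:(lambda v:peg(v,y,d if np.isscalar(d) else v[d[0]]))
obs=[(T(42,48),L(55,125,10)),(T(370,65),L(55,-125,10)),(T(360,255),L(-95,-125,10)),(T(28,240),L(-95,125,10)),
 (S(430,182),L(-95,-125,10)),(S(517,262),L(55,-125,10)),(S(755,185),L(55,125,10)),
 (T(66,184),Q(72,88)),(S(641,40),Q(72,88)),(S(503,80),Q(-72,88)),(T(275,203),Q(-72,88)),
 (S(670,118),Q(72,19)),(S(529,158),Q(-72,19)),(T(89,112),Q(72,19)),(T(288,127),Q(-72,19)),
 (S(491,55),Q(-72,[5])),(T(269,221),Q(-72,[5])),(S(638,36),Q(72,[4])),(T(64,194),Q(72,[4]))]
def f(v): return np.concatenate([np.subtract(proj(o[0],w(v,g(v))),o[1]) for o,g in obs])
r=least_squares(f,[560,242,-.05,.7,95,110],loss="soft_l1"); v=r.x
print(v[:2],np.degrees(v[2]),"tilt",round(v[3],3),"crown",v[4:]-88)
print(f(v).reshape(-1,2))
for n,y in(("blue",72),("orange",-72)): print(n,"end",w(v,peg(v,y,88)))
E
python3 fit.py
```

```text
[560.9 239.3] -3.008615422733233 tilt 0.74 crown [ 8.5 26.2]
[[-1.8 -0.6]
 [-2.  -0.3]
 [-0.3 -0.5]
 [-0.4 -0.8]
 [-0.5 -0.8]
 [-0.3 -0.9]
 [ 0.2  0.4]
 [ 0.4  0.2]
 [ 1.1 -0.2]
 [ 0.5 -0.6]
 [-1.8 -0.1]
 [-0.3 -0.8]
 [-0.3 -0.4]
 [ 3.3 -0.2]
 [ 2.1 -0.3]
 [-0.3 -0.1]
 [-0.3  0.2]
 [-0.1 -0.3]
 [-0.2  0. ]]
blue end [505.4 314.3 112. ]
orange end [497.9 170.5 112. ]
```

Cups: blue-capped at top (218,381), orange-capped at (213,419), and a same-shaped green one at (261,343). The enlarged crop shows the first two lying in the tray with blue/orange caps towards the robot; the green one on the bench is the look-alike. The pegs: blue collar left (short button), orange collar right (button far out), both lean to the robot.

```bash
cat > go.py <<'E'
import sys
from h import *
np.set_printoptions(precision=2,suppress=True)
def st(): 
    s=env.state(); print("t %.2f"%s["t"],s["eef_pos"],"yaw %.2f"%np.degrees(s["tcp_rot"][2]),s["tcp_rot"],"F",s["ft_force"],"op %.3f grip %.1f"%(s["opening"],s["grip_force"])); return s
if __name__=="__main__":
    s=st()
    if len(sys.argv)>1:
        X=np.array(list(map(float,sys.argv[1:4]))); R=cv2.Rodrigues(np.zeros(3))[0]
        from scipy.spatial.transform import Rotation as Ro
        R=Ro.from_euler("xyz",s["tcp_rot"]).as_matrix(); print("units",R.T@(X-s["eef_pos"])/60)
E
python3 go.py 498.5 -323.5 150
```

```text
t 1.70 [ 161.18 -603.86  214.64] yaw 14.94 [3.14 0.   0.26] F [ 0.65 -0.21  0.06] op 1.001 grip 0.0
units [ 6.64 -3.06  1.08]
```

```bash
python3 -m inch '[[[0,0,0],1,-1],[[0,0,0],1,-1],[[0,0,0],1,-1],[[0,0,0],0.37,-1],[[0.7,-0.62,0],0,-1],[[0.7,-0.62,0],0,-1],[[0.7,-0.62,0],0,-1],[[0.7,-0.62,0],0,-1],[[0.7,-0.62,0],0,-1],[[0.7,-0.62,0],0,-1]]'; python3 go.py 498.5 -323.5 100
```

```text
t: 2.95
eef_pos: [421.7, -387.9, 214.8]
tcp_rot: [3.141, -0.0, -0.032]
ft_force: [0.7, -1.1, 0.2]
opening: 1.004
grip_force: 0.0
t 2.95 [ 421.74 -387.94  214.82] yaw -1.86 [ 3.14 -0.   -0.03] F [ 0.71 -1.08  0.2 ] op 1.004 grip 0.0
units [ 1.24 -1.12  1.91]
```

```bash
python3 -m inch '[[[0.62,-0.56,0.3],0,-1],[[0.62,-0.56,0.3],0,-1],[[0,0,0.6],0,-1],[[0,0,0.6],0,-1],[[0,0,0.2],0,-1],[[0,0,0],0,-1],[[0,0,0],0,-1],[[0,0,0],0,-1],[[0,0,0],0,-1],[[0,0,0],0,-1]]'; python3 go.py 498.5 -323.5 20; python3 - <<'E'
from h import *
t=eyes.read_camera("top");s=eyes.read_camera("side")
a=cv2.resize(t["pixels"][185:250,345:440],None,fx=4.2,fy=4.2,interpolation=2); b=cv2.resize(s["pixels"][195:270,130:225],None,fx=4.2,fy=4.2,interpolation=2)
cv2.imwrite("pics/g1.png",np.hstack([a[:273,:399],b[:273,:399]])[:,:,::-1])
E
```

```text
t: 4.2
eef_pos: [497.1, -324.6, 95.0]
tcp_rot: [3.141, -0.0, -0.033]
ft_force: [0.3, -0.6, -0.3]
opening: 1.001
grip_force: 0.0
t 4.20 [ 497.11 -324.57   94.95] yaw -1.91 [ 3.14 -0.   -0.03] F [ 0.33 -0.57 -0.29] op 1.001 grip 0.0
units [ 0.02 -0.02  1.25]
```

View pics/g1.png

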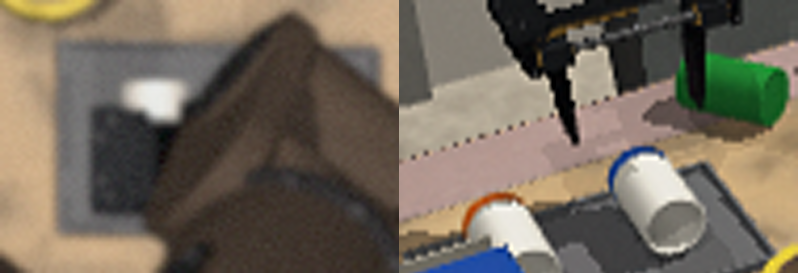

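The fingers straddle the blue-capped cup near its closed end (side view fingertips about (170,229) and (201,219)); descending.

```bash
python3 -m inch '[[[0.02,-0.02,0.4],0,-1],[[0,0,0.4],0,-1],[[0,0,0.3],0,-1],[[0,0,0.15],0,-1],[[0,0,0],0,-1],[[0,0,0],0,1],[[0,0,0],0,1],[[0,0,0],0,1],[[0,0,0],0,1],[[0,0,0],0,1]]'; python3 -m inch '[[[0,0,0],0,1],[[0,0,0],0,1],[[0,0,0],0,1],[[0,0,0],0,1],[[0,0,-0.3],0,1],[[0,0,-0.4],0,1],[[0,0,-0.5],0,1],[[0,0,-0.5],0,1],[[0,0,-0.5],0,1],[[0,0,-0.5],0,1]]'; python3 - <<'E'
from h import *
s=eyes.read_camera("side")
cv2.imwrite("pics/g2.png",cv2.resize(s["pixels"][130:270,100:270],None,fx=4,fy=4,interpolation=2)[:,:,::-1])
E
```

```text
t: 5.55
eef_pos: [498.5, -324.4, 19.8]
tcp_rot: [3.14, -0.001, -0.033]
ft_force: [-4.4, -5.9, -1.9]
opening: 0.535
grip_force: 30.1
t: 6.8
eef_pos: [498.2, -323.0, 183.3]
tcp_rot: [3.142, -0.0, -0.033]
ft_force: [0.2, -0.2, -0.9]
opening: 0.526
grip_force: 30.0
```

View pics/g2.png

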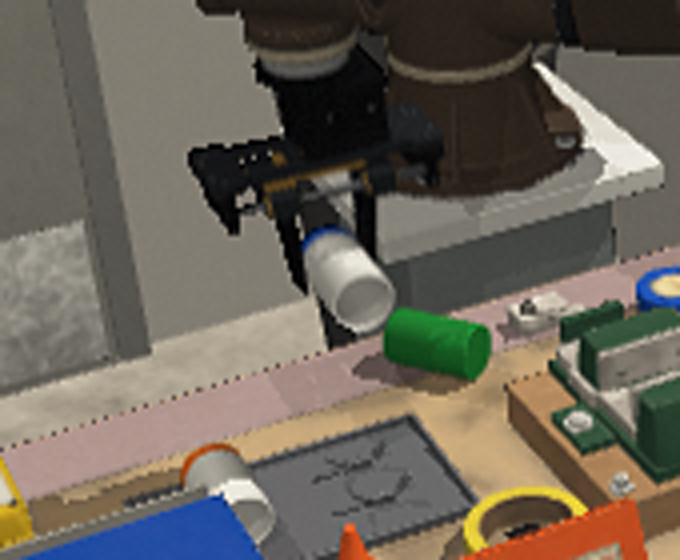

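The side crop shows the blue cup held near its closed end and still level (mouth about (190,205)), so the pads do not let it swing. I will tilt it by catching the lower rim under the slanted peg and swinging about that.

```bash
python3 -m inch '[[[0,0,-0.5],0.22,1],[[0,0,-0.5],0,1],[[-0.15,-0.85,0],0,1],[[-0.15,-0.85,0],0,1],[[-0.15,-0.85,0],0,1],[[-0.15,-0.85,0],0,1],[[-0.15,-0.85,0],0,1],[[-0.15,-0.85,0],0,1],[[-0.15,-0.85,0],0,1],[[-0.15,-0.85,0],0,1]]';python3 go.py 420.5 318.8 230
```

```text
t: 8.1
eef_pos: [447.1, 89.6, 241.9]
tcp_rot: [-3.142, -0.0, -0.053]
ft_force: [0.0, -0.7, -1.3]
opening: 0.521
grip_force: 30.0
t 8.10 [447.09  89.58 241.88] yaw -3.01 [-3.14 -0.   -0.05] F [ 0.05 -0.72 -1.32] op 0.521 grip 30.0
units [-0.64 -3.79  0.2 ]
```

```bash
python3 -m inch '[[[-0.14,-0.8,0],0,1],[[-0.14,-0.8,0],0,1],[[-0.14,-0.8,0.2],0,1],[[-0.14,-0.8,0.4],0,1],[[-0.08,-0.59,0.6],0,1],[[0,0,0.6],0,1],[[0,0,0.5],0,1],[[0,0,0.3],0,1],[[0,0,0],0,1],[[0,0,0],0,1]]';python3 go.py 420.5 318.8 86; python3 - <<'E'
from h import *
t=eyes.read_camera("top");s=eyes.read_camera("side")
a=cv2.resize(t["pixels"][180:260,140:235],None,fx=4.2,fy=4.2,interpolation=2); b=cv2.resize(s["pixels"][130:210,280:375],None,fx=4.2,fy=4.2,interpolation=2)
cv2.imwrite("pics/g3.png",np.hstack([a[:336,:399],b[:336,:399]])[:,:,::-1])
E
```

```text
t: 9.35
eef_pos: [421.6, 317.2, 86.4]
tcp_rot: [-3.141, -0.001, -0.052]
ft_force: [-0.9, -0.1, -2.8]
opening: 0.523
grip_force: 30.0
t 9.35 [421.64 317.16  86.4 ] yaw -3.01 [-3.14 -0.   -0.05] F [-0.91 -0.07 -2.82] op 0.523 grip 30.0
units [-0.02 -0.03  0.01]
```

View pics/g3.png

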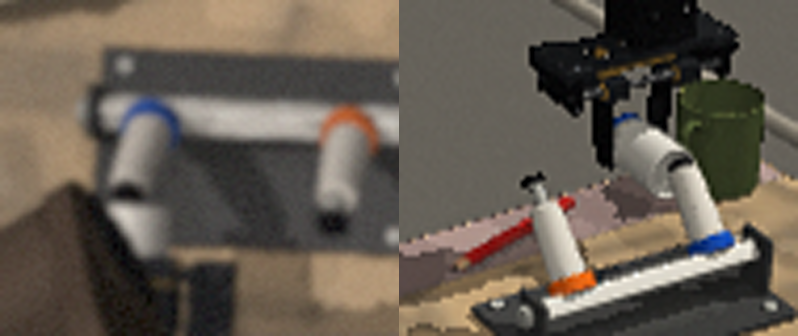

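```bash
python3 - <<'E'
from h import *
t=eyes.read_camera("top");s=eyes.read_camera("side")
u=np.array([.9986,-.0525,0]);v=np.array([.0525,.9986,0])
G=env.state()["eef_pos"]+[0,0,19]
for k,d in (("mouthR",50*u-25*v),("mouthL",50*u+25*v),("rimtop",71*u+[0,0,25]),("rimC",71*u)):
    r,c=proj(t,G+d); print(k,"top zoom",(c-140)*4.2,(r-180)*4.2, end=" ")
    r,c=proj(s,G+d); print("side zoom",399+(c-280)*4.2,(r-130)*4.2)
E=np.array([505.4,314.3,112]); r,c=proj(t,E); print((c-140)*4.2,(r-180)*4.2); r,c=proj(s,E); print(399+(c-280)*4.2,(r-130)*4.2)
E
```

```text
mouthR top zoom 167.03654967412677 236.3614704763548 side zoom 635.8841530924353 168.43092013056676
mouthL top zoom 94.90045935206892 232.96562877550312 side zoom 682.4171761459917 156.0773008024124
rimtop top zoom 124.64732813793296 202.58007257556298 side zoom 673.5510511292761 146.70020056327698
rimC top zoom 133.17694417758184 204.52001270391452 side zoom 672.1738386984512 171.6556425141018
129.9569783018832 185.50120523047957
682.0315535474315 170.4599542705716
```

```bash
python3 -m inch '[[[0.1,-0.03,0],0,1],[[0.1,0,0],0,1],[[0.1,0,0],0,1],[[0.07,0,0],0,1],[[0.03,0,0],0,1],[[0,0,0],0,1],[[0,0,0],0,1],[[0,0,0],0,1],[[0,0,0],0,1],[[0,0,0],0,1]]'; python3 go.py; python3 - <<'E'
from h import *
c,n=0,0
C0=np.array([0,0])
prev=None
for f in np.arange(0,.95,.1):
    c=np.array([np.cos(f),-np.sin(f)]); n=np.array([np.sin(f),np.cos(f)]); G=-71*c+22*n
    if prev is not None: print("%.1f"%f,(G-prev)/60)
    prev=G
E
```

```text
t: 10.8
eef_pos: [442.6, 317.2, 85.0]
tcp_rot: [3.139, 0.006, -0.052]
ft_force: [-14.9, 3.3, 3.6]
opening: 0.52
grip_force: 30.0
t 10.80 [442.56 317.16  85.05] yaw -2.99 [ 3.14  0.01 -0.05] F [-14.89   3.34   3.59] op 0.520 grip 30.0
0.1 [0.04251732 0.1163044 ]
0.2 [0.05391598 0.11147872]
0.3 [0.06477593 0.10553917]
0.4 [0.07498865 0.09854511]
0.5 [0.08445212 0.09056642]
0.6 [0.09307176 0.08168283]
0.7 [0.10076147 0.07198308]
0.8 [0.1074444 0.0615641]
0.9 [0.11305378 0.05053   ]
```

```bash
python3 - <<'E'
from h import *
s=eyes.read_camera("side")
cv2.imwrite("pics/g4.png",cv2.resize(s["pixels"][140:200,305:385],None,fx=10,fy=10,interpolation=2)[:,:,::-1])
E=np.array([505.4,314.3,112]);a=np.array([-.674*.9986,.674*.0525,.738])
z=lambda X:(lambda rc:((rc[1]-305)*10,(rc[0]-140)*10))(proj(s,X))
print(z(E),z(E+8.5*a),z(E-60*a)); G=env.state()["eef_pos"]+[0,0,19]; u=np.array([.9986,-.0525,0])
for d in(22,-22): print(z(G+71*u+[0,0,d]))
E
```

```text
(np.float64(423.8846513034082), np.float64(305.8570339775514)) (np.float64(416.1923175385027), np.float64(284.74722426317584)) (np.float64(478.43653975823145), np.float64(455.5619245914957))
(np.float64(437.0030777646764), np.float64(281.3069218153697))
(np.float64(430.8297872424805), np.float64(385.68564899854067))
```

View pics/g4.png

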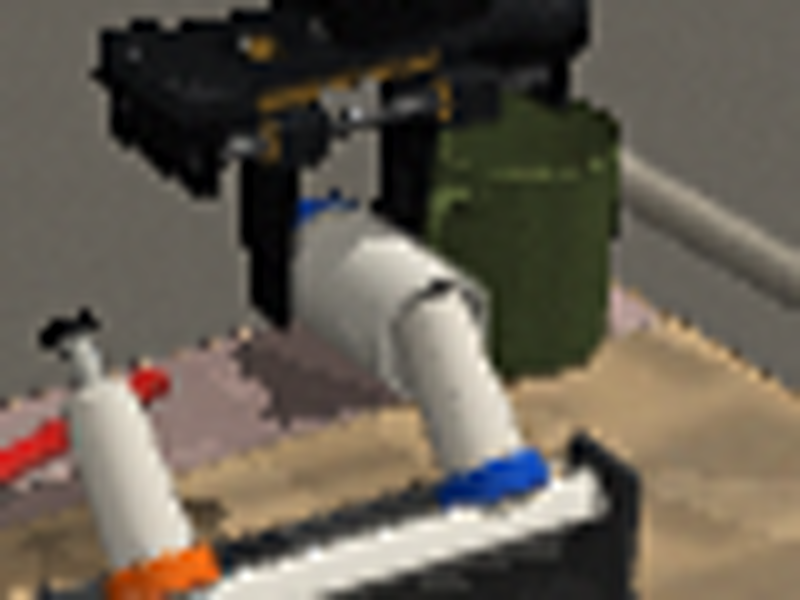

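The crop shows the blue peg's end inside the cup's mouth, button just under the upper wall at (435,288), peg centred sideways. Now swing on the rim in small arc steps.

```bash
python3 -m inch '[[[0,0,-0.06],0,1],[[0.02,0,-0.06],0,1],[[0.02,0,-0.06],0,1],[[0.03,0,-0.05],0,1],[[0.03,0,-0.05],0,1],[[0,0,0],0,1],[[0,0,0],0,1],[[0,0,0],0,1],[[0,0,0],0,1],[[0,0,0],0,1]]'; python3 - <<'E'
from h import *
s=eyes.read_camera("side")
cv2.imwrite("pics/g5.png",cv2.resize(s["pixels"][140:200,305:385],None,fx=10,fy=10,interpolation=2)[:,:,::-1])
# cup mask principal direction vs tilt
k=eyes.spot_point("blue_cup_floor",s)[:2]; print([(x["centre"],x["score"]) for x in k])
E
```

```text
t: 12.1
eef_pos: [451.5, 317.2, 102.4]
tcp_rot: [3.142, -0.0, -0.052]
ft_force: [-1.9, -0.3, -2.7]
opening: 0.523
grip_force: 30.0
[([215.7, 217.8], 0.81), ([185.5, 309.4], 0.67)]
```

```bash
python3 -m inch '[[[0.04,0,-0.05],0,1],[[0.04,0,-0.05],0,1],[[0.04,0,-0.045],0,1],[[0.04,0,-0.045],0,1],[[0.045,0,-0.04],0,1],[[0.045,0,-0.04],0,1],[[0.05,0,-0.035],0,1],[[0.05,0,-0.035],0,1],[[0.03,0,-0.02],0,1],[[0,0,0],0,1]]'; python3 - <<'E'
from h import *
s=eyes.read_camera("side")
cv2.imwrite("pics/g6.png",cv2.resize(s["pixels"][140:200,305:385],None,fx=10,fy=10,interpolation=2)[:,:,::-1])
E
```

```text
t: 13.45
eef_pos: [474.3, 316.0, 124.0]
tcp_rot: [3.142, -0.0, -0.053]
ft_force: [-0.1, 0.2, -3.7]
opening: 0.524
grip_force: 30.0
```

View pics/g6.png

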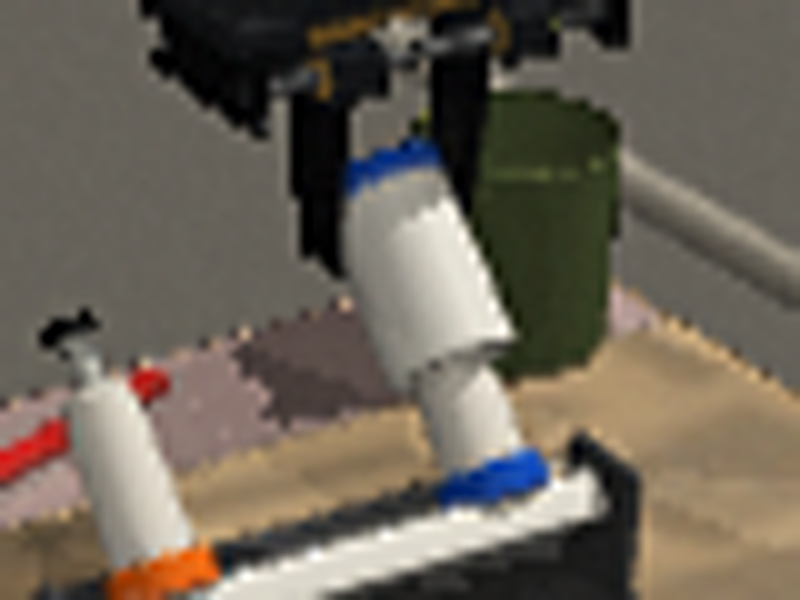

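The crop shows the blue cup now tilted in line with its peg, well over the sleeve (rim at about (455,360)). Slide down along the peg.

```bash
python3 -m inch '[[[0.05,0,0.055],0,1],[[0.05,0,0.055],0,1],[[0.05,0,0.055],0,1],[[0.05,0,0.055],0,1],[[0.05,0,0.055],0,1],[[0.03,0,0.033],0,1],[[0,0,0],0,1],[[0,0,0],0,1],[[0,0,0],0,1],[[0,0,0],0,1]]'; python3 go.py
```

```text
t: 14.75
eef_pos: [491.0, 315.1, 105.5]
tcp_rot: [3.142, -0.0, -0.053]
ft_force: [-1.2, 1.4, -5.8]
opening: 0.521
grip_force: 30.0
t 14.75 [490.99 315.09 105.53] yaw -3.01 [ 3.14 -0.   -0.05] F [-1.19  1.44 -5.75] op 0.521 grip 30.0
```

```bash
python3 -m inch '[[[0.011,0,0.0125],0,1],[[0.011,0,0.0125],0,1],[[0.011,0,0.0125],0,1],[[0.011,0,0.0125],0,1],[[0.011,0,0.0125],0,1],[[0.011,0,0.0125],0,1],[[0,0,0],0,1],[[0,0,0],0,1],[[0,0,0],0,1],[[0,0,0],0,1]]'; python3 go.py
```

```text
t: 16.0
eef_pos: [495.0, 314.9, 101.0]
tcp_rot: [3.142, -0.0, -0.052]
ft_force: [-1.2, 1.0, -4.0]
opening: 0.525
grip_force: 30.0
t 16.00 [495.01 314.89 100.96] yaw -3.01 [ 3.14 -0.   -0.05] F [-1.19  0.99 -4.  ] op 0.525 grip 30.0
```

```bash
python3 -m inch '[[[0.008,0,0.009],0,1],[[0.007,0,0.008],0,1],[[0.007,0,0.008],0,1],[[0,0,0],0,1],[[0,0,0],0,1],[[0,0,0],0,1],[[0,0,0],0,1],[[0,0,0],0,1],[[0,0,0],0,1],[[0,0,0],0,1]]'; python3 go.py;  python3 -m inch '[[[0.008,0,0.009],0,1],[[0.007,0,0.008],0,1],[[0,0,0],0,1],[[0,0,0],0,1],[[0,0,0],0,1],[[0,0,0],0,1],[[0,0,0],0,1],[[0,0,0],0,1],[[0,0,0],0,1],[[0,0,0],0,1]]'; python3 go.py
```

```text
t: 17.25
eef_pos: [496.3, 314.8, 99.5]
tcp_rot: [3.142, -0.0, -0.052]
ft_force: [-2.7, 1.5, -3.6]
opening: 0.521
grip_force: 30.0
t 17.25 [496.26 314.83  99.47] yaw -3.01 [ 3.14 -0.   -0.05] F [-2.71  1.5  -3.63] op 0.521 grip 30.0
t: 18.5
eef_pos: [496.7, 314.8, 98.9]
tcp_rot: [3.141, 0.001, -0.052]
ft_force: [-6.2, 0.3, 4.2]
opening: 0.525
grip_force: 30.0
t 18.50 [496.74 314.83  98.92] yaw -3.01 [ 3.14  0.   -0.05] F [-6.25  0.33  4.16] op 0.525 grip 30.0
```

```bash
python3 -m inch '[[[0.006,0,0.007],0,1],[[0,0,0],0,1],[[0,0,0],0,1],[[0,0,0],0,1],[[0,0,0],0,-1],[[0,0,0],0,-1],[[0,0,0],0,-1],[[0,0,0],0,-1],[[0,0,0],0,-1],[[0,0,0],0,-1]]'; python3 -m inch '[[[0,0,-0.1],0,-1],[[0,0,-0.3],0,-1],[[0,0,-0.6],0,-1],[[0,0,-0.6],0,-1],[[0,0,-0.6],0,-1],[[0,0,-0.2],-0.22,-1],[[0,0.85,0],0,-1],[[0,0.85,0],0,-1],[[0,0.85,0],0,-1],[[0,0.85,0],0,-1]]';  python3 go.py 498 -440.3 200; python3 - <<'E'
from h import *
s=eyes.read_camera("side"); t=eyes.read_camera("top")
a=cv2.resize(t["pixels"][180:260,150:245],None,fx=4.2,fy=4.2,interpolation=2); b=cv2.resize(s["pixels"][140:220,290:385],None,fx=4.2,fy=4.2,interpolation=2)
cv2.imwrite("pics/g7.png",np.hstack([a[:336,:399],b[:336,:399]])[:,:,::-1])
for n in("blue_cup","blue_cup_floor"):
  for x in eyes.spot_point(n,t)[:3]:
    for y in eyes.spot_point(n,s)[:3]:
      X,e=tri(t,x["centre"],s,y["centre"])
      if e<5: print(n,X,e)
E
```

```text
t: 19.75
eef_pos: [497.6, 314.8, 98.0]
tcp_rot: [3.141, -0.0, -0.053]
ft_force: [0.3, -0.0, -0.6]
opening: 0.998
grip_force: 0.0
t: 21.0
eef_pos: [490.1, 109.4, 241.4]
tcp_rot: [3.141, 0.001, -0.032]
ft_force: [1.2, -0.3, 0.7]
opening: 0.998
grip_force: 0.0
t 21.00 [490.13 109.36 241.38] yaw -1.85 [ 3.14  0.   -0.03] F [ 1.19 -0.29  0.66] op 0.998 grip 0.0
units [0.43 9.15 0.69]
blue_cup [523.34326294 315.9279541  100.27287464] 0.6614703271497075
blue_cup [ 391.10587658 -201.28556739   29.05100211] 2.2017979694415275
blue_cup_floor [ 426.20759128 -191.90775774   36.30430087] 0.2323476534266167
blue_cup_floor [489.80610415 315.85307443 117.63977184] 1.260629052218844
```

View pics/g7.png

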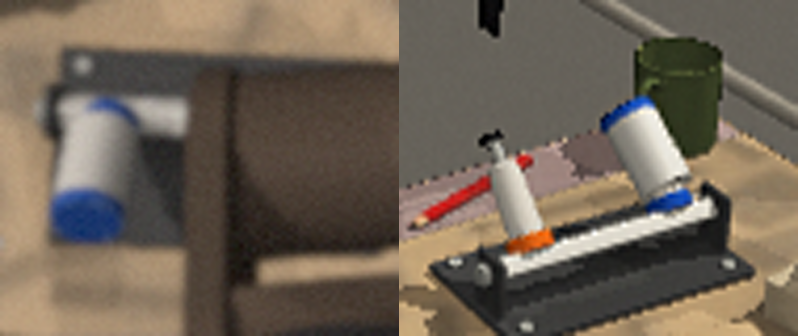

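The pictures show the blue cup seated on its peg, blue cap up, in line with it. Now the orange one.

```bash
python3 -m inch '[[[0.05,0.9,0],0,-1],[[0.05,0.9,0],0,-1],[[0.05,0.9,0],0,-1],[[0.05,0.9,0],0,-1],[[0.05,0.9,0],0,-1],[[0.05,0.9,0],0,-1],[[0.05,0.9,0],0,-1],[[0.05,0.9,0],0,-1],[[0.03,0.9,0],0,-1],[[0,0.9,0],0,-1]]';  python3 go.py 498 -440.3 20
```

```text
t: 22.7
eef_pos: [499.1, -430.7, 241.8]
tcp_rot: [-3.141, 0.0, -0.032]
ft_force: [0.1, 0.5, 0.2]
opening: 1.0
grip_force: 0.0
t 22.70 [ 499.13 -430.74  241.84] yaw -1.83 [-3.14  0.   -0.03] F [0.14 0.51 0.22] op 1.000 grip 0.0
units [-0.01  0.16  3.7 ]
```

```bash
python3 -m inch '[[[0,0.1,0.5],0,-1],[[0,0.06,0.6],0,-1],[[0,0,0.7],0,-1],[[0,0,0.7],0,-1],[[0,0,0.5],0,-1],[[0,0,0.4],0,-1],[[0,0,0.2],0,-1],[[0,0,0.1],0,-1],[[0,0,0],0,-1],[[0,0,0],0,-1]]'; python3 go.py 498 -440.3 20; python3 -m inch '[[[0,0,0],0,1],[[0,0,0],0,1],[[0,0,0],0,1],[[0,0,0],0,1],[[0,0,0],0,1],[[0,0,0],0,1],[[0,0,0],0,1],[[0,0,0],0,1],[[0,0,0],0,1],[[0,0,0],0,1]]'
```

```text
t: 23.95
eef_pos: [498.6, -439.6, 21.0]
tcp_rot: [3.141, -0.001, -0.033]
ft_force: [0.4, -0.3, 0.0]
opening: 1.001
grip_force: 0.0
t 23.95 [ 498.56 -439.56   20.99] yaw -1.90 [ 3.14 -0.   -0.03] F [ 0.42 -0.27  0.02] op 1.001 grip 0.0
units [-0.01  0.01  0.02]
t: 25.2
eef_pos: [498.3, -440.5, 20.2]
tcp_rot: [3.14, -0.001, -0.034]
ft_force: [-0.7, -6.3, -2.3]
opening: 0.532
grip_force: 30.0
```

```bash
python3 -m inch '[[[0,0,-0.3],0,1],[[0,0,-0.5],0,1],[[0,0,-0.7],0,1],[[0,0,-0.8],0,1],[[0,0,-0.8],0,1],[[0,-0.4,-0.6],0.22,1],[[0,-0.85,0],0,1],[[0,-0.85,0],0,1],[[0,-0.85,0],0,1],[[0,-0.85,0],0,1]]'; python3 -m inch '[[[-0.02,-0.85,0],0,1],[[-0.02,-0.85,0],0,1],[[-0.02,-0.85,0],0,1],[[-0.02,-0.85,0],0,1],[[-0.02,-0.85,0],0,1],[[-0.2,-0.85,0],0,1],[[-0.3,-0.8,0],0,1],[[-0.4,-0.3,0],0,1],[[-0.3,0,0],0,1],[[0,0,0],0,1]]'; python3 go.py 401 175.6 99
```

```text
t: 26.45
eef_pos: [509.4, -209.7, 242.7]
tcp_rot: [3.142, -0.0, -0.053]
ft_force: [0.1, -0.8, -1.5]
opening: 0.522
grip_force: 30.0
t: 27.7
eef_pos: [450.5, 163.7, 242.6]
tcp_rot: [3.142, -0.0, -0.052]
ft_force: [-0.1, -0.5, -1.7]
opening: 0.524
grip_force: 30.0
t 27.70 [450.48 163.66 242.61] yaw -2.98 [ 3.14 -0.   -0.05] F [-0.11 -0.53 -1.7 ] op 0.524 grip 30.0
units [-0.83 -0.16  2.39]
```

```bash
python3 -m inch '[[[-0.3,-0.08,0],0,1],[[-0.3,-0.08,0],0,1],[[-0.23,0,0.2],0,1],[[0,0,0.5],0,1],[[0,0,0.6],0,1],[[0,0,0.6],0,1],[[0,0,0.35],0,1],[[0,0,0.14],0,1],[[0,0,0],0,1],[[0,0,0],0,1]]'; python3 go.py 401 175.6 99; python3 - <<'E'
from h import *
s=eyes.read_camera("side")
cv2.imwrite("pics/g8.png",cv2.resize(s["pixels"][140:205,285:365],None,fx=9,fy=9,interpolation=2)[:,:,::-1])
E
```

```text
t: 28.95
eef_pos: [402.0, 176.3, 99.2]
tcp_rot: [-3.141, -0.0, -0.053]
ft_force: [-3.8, -0.3, 0.6]
opening: 0.524
grip_force: 30.0
t 28.95 [402.02 176.29  99.22] yaw -3.01 [-3.14 -0.   -0.05] F [-3.76 -0.31  0.58] op 0.524 grip 30.0
units [-0.02  0.01  0.  ]
```

View pics/g8.png

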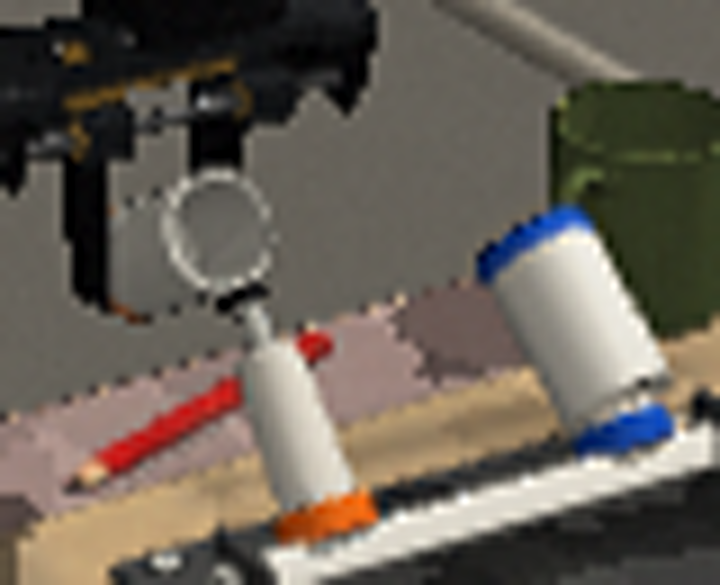

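The crop shows the orange cup was knocked mouth-up on the way down (rim centre at crop (218,230), i.e. pixel (165.6,309.2)): it clipped the far-out button. I back off, measure its tilt, and hook it the same way with a longer arc.

```bash
python3 - <<'E'
from h import *
s=eyes.read_camera("side"); G=np.array([402.02,176.29,118.2]); u=np.array([.9986,-.0525,0]); z=np.array([0,0,1])
print("obs rim C (165.6,309.2), top ~(158.6,309.4) bottom ~(172.5,309.5); cap bottom (175,299)")
for f in np.arange(-1.2,.01,.1):
    c=np.cos(f)*u-np.sin(f)*z; n=np.sin(f)*u+np.cos(f)*z
    print("%.1f"%f,*[np.round(proj(s,G+d),1) for d in (71*c,71*c+25*n,71*c-25*n,-11*c-25*n)])
print(np.round(proj(s,np.array([497.9,170.5,112])+26*np.array([-.673,.035,.738])),1),"crown; obs (173,312)")
E
```

```text
obs rim C (165.6,309.2), top ~(158.6,309.4) bottom ~(172.5,309.5); cap bottom (175,299)
-1.2 [154.  304.9] [149.4 301.8] [158.7 308.1] [174.  303.9]
-1.1 [155.4 305.8] [150.3 302.8] [160.6 308.8] [174.2 303.6]
-1.0 [156.9 306.6] [151.4 303.8] [162.5 309.5] [174.3 303.3]
-0.9 [158.6 307.4] [152.7 304.8] [164.5 310.1] [174.4 303. ]
-0.8 [160.3 308.1] [154.1 305.7] [166.5 310.5] [174.4 302.7]
-0.7 [162.1 308.8] [155.6 306.6] [168.6 310.9] [174.3 302.3]
-0.6 [164.  309.3] [157.3 307.5] [170.6 311.2] [174.2 302. ]
-0.5 [165.8 309.8] [159.1 308.3] [172.5 311.4] [174.  301.6]
-0.4 [167.8 310.2] [161. 309.] [174.5 311.5] [173.7 301.3]
-0.3 [169.7 310.5] [163.  309.6] [176.3 311.5] [173.4 300.9]
-0.2 [171.5 310.8] [165.  310.2] [178.  311.4] [173.  300.6]
-0.1 [173.4 310.9] [167.  310.6] [179.6 311.1] [172.5 300.3]
0.0 [175.1 310.9] [169. 311.] [181.1 310.8] [172.  299.9]
[172.9 311.8] crown; obs (173,312)
```

```bash
python3 -m inch '[[[-0.2,0,0],0,1],[[-0.15,0,0],0,1],[[0,0,0.2],0,1],[[0,0,0.2],0,1],[[0,0,0.14],0,1],[[0.15,0,0],0,1],[[0.15,0,0],0,1],[[0.1,0,0],0,1],[[0,0,0],0,1],[[0,0,0],0,1]]'; python3 -m inch '[[[0.05,0,0],0,1],[[0.05,0,0],0,1],[[0.05,0,0],0,1],[[0.04,0,0],0,1],[[0,0,0],0,1],[[0,0,0],0,1],[[0,0,0],0,1],[[0,0,0],0,1],[[0,0,0],0,1],[[0,0,0],0,1]]'; python3 - <<'E'
from h import *
s=eyes.read_camera("side"); cv2.imwrite("pics/g9.png",cv2.resize(s["pixels"][140:205,285:365],None,fx=9,fy=9,interpolation=2)[:,:,::-1])
E
```

```text
t: 30.3
eef_pos: [404.9, 176.0, 66.4]
tcp_rot: [3.141, 0.0, -0.053]
ft_force: [0.1, 0.0, -1.6]
opening: 0.524
grip_force: 30.0
t: 31.55
eef_pos: [416.5, 175.4, 66.3]
tcp_rot: [3.141, -0.0, -0.053]
ft_force: [-0.2, -0.6, -2.4]
opening: 0.524
grip_force: 30.0
```

```bash
python3 -m inch '[[[0.03,0,0],0,1],[[0.03,0,0],0,1],[[0,0,0],0,1],[[0,0,0],0,1],[[0,0,0],0,1],[[0,0,0],0,1],[[0,0,0],0,1],[[0,0,0],0,1],[[0,0,0],0,1],[[0,0,0],0,1]]'; cat > look.py <<'E'
from h import *
np.set_printoptions(precision=1,suppress=True)
s=eyes.read_camera("side"); G=env.state()["eef_pos"]+[0,0,19]; u=np.array([.9986,-.0525,0]); z=np.array([0,0,1])
for n in("orange_cup","orange_cup_floor","orange_peg_end"): print(n,[(np.array(x["centre"]),round(x["score"],2)) for x in eyes.spot_point(n,s)[:2]])
im=s["pixels"].astype(int); r,c=np.mgrid[:420,:560]
m=(im[...,0]>150)&(im[...,2]<90)&(im[...,1]<140)&(im[...,0]-im[...,1]>70)&(r>140)&(r<205)&(c>285)&(c<345)
n_,l,st,ce=cv2.connectedComponentsWithStats(m.astype(np.uint8)); print("orange/red blobs",[(ce[i][::-1],st[i,4]) for i in range(1,n_) if st[i,4]>4])
for f in np.arange(-.6,1.2,.2):
    c=np.cos(f)*u-np.sin(f)*z; n=np.sin(f)*u+np.cos(f)*z
    print("%.1f"%f,"rim",np.array(proj(s,G+71*c)),"mid",np.array(proj(s,G+30*c)),"endcap",np.array(proj(s,G-11*c)))
E
python3 look.py
```

```text
t: 32.85
eef_pos: [419.5, 175.1, 66.1]
tcp_rot: [3.141, 0.001, -0.052]
ft_force: [-5.0, -0.2, -2.4]
opening: 0.527
grip_force: 30.0
orange_cup [(array([179.1, 306.7]), 0.56)]
orange_cup_floor [(array([177.6, 305.7]), 0.66), (array([165.9, 345.4]), 0.43)]
orange_peg_end [(array([178.3, 313.6]), 0.84)]
orange/red blobs [(array([177.6, 319.1]), np.int32(7)), (array([187.4, 302.1]), np.int32(35)), (array([197. , 321.7]), np.int32(29))]
-0.6 rim [174.  311.6] mid [175.8 306.9] endcap [177.5 302.4]
-0.4 rim [177.8 312.5] mid [177.3 307.2] endcap [176.9 302.2]
-0.2 rim [181.5 313. ] mid [178.9 307.5] endcap [176.4 302.1]
0.0 rim [185.1 313.1] mid [180.4 307.5] endcap [175.8 302.1]
0.2 rim [188.3 312.9] mid [181.7 307.4] endcap [175.3 302.1]
0.4 rim [191.  312.2] mid [182.9 307.2] endcap [174.9 302.2]
0.6 rim [193.1 311.2] mid [183.8 306.8] endcap [174.6 302.4]
0.8 rim [194.5 310. ] mid [184.4 306.3] endcap [174.4 302.6]
1.0 rim [195.2 308.5] mid [184.7 305.6] endcap [174.2 302.8]
```

```bash
python3 -m inch '[[[0,0,-0.06],0,1],[[0,0,-0.06],0,1],[[0,0,-0.06],0,1],[[0,0,-0.06],0,1],[[0,0,-0.06],0,1],[[0,0,0],0,1],[[0,0,0],0,1],[[0,0,0],0,1],[[0,0,0],0,1],[[0,0,0],0,1]]'; python3 look.py
```

```text
t: 34.3
eef_pos: [419.6, 175.2, 84.1]
tcp_rot: [3.141, 0.001, -0.052]
ft_force: [-5.8, 0.5, -3.5]
opening: 0.524
grip_force: 30.0
orange_cup [(array([208.1, 268.9]), 0.41)]
orange_cup_floor []
orange_peg_end [(array([182.5, 314.8]), 0.95)]
orange/red blobs [(array([177.7, 319.3]), np.int32(6)), (array([186.9, 302.8]), np.int32(40)), (array([196.9, 321.8]), np.int32(28))]
-0.6 rim [169.6 311.7] mid [171.5 307. ] endcap [173.3 302.4]
-0.4 rim [173.4 312.6] mid [173.1 307.3] endcap [172.7 302.3]
-0.2 rim [177.2 313.1] mid [174.6 307.6] endcap [172.1 302.2]
0.0 rim [180.8 313.2] mid [176.1 307.6] endcap [171.6 302.2]
0.2 rim [184. 313.] mid [177.5 307.5] endcap [171.1 302.2]
0.4 rim [186.7 312.3] mid [178.6 307.3] endcap [170.7 302.3]
0.6 rim [188.9 311.4] mid [179.5 306.9] endcap [170.4 302.4]
0.8 rim [190.3 310.1] mid [180.2 306.3] endcap [170.1 302.6]
1.0 rim [191.1 308.6] mid [180.5 305.7] endcap [170.  302.9]
```

```bash
cat > phi.py <<'E'
from h import *
from scipy.optimize import minimize_scalar
s=eyes.read_camera("side"); G=env.state()["eef_pos"]+[0,0,19]; u=np.array([.9986,-.0525,0]); v=np.array([.0525,.9986,0]); z=np.array([0,0,1])
def sil(f,x0=-11,x1=71):
    c=np.cos(f)*u-np.sin(f)*z; n=np.sin(f)*u+np.cos(f)*z
    p=[proj(s,G+x*c+25*(np.cos(a)*v+np.sin(a)*n))[::-1] for x in(x0,x1) for a in np.linspace(0,6.28,24)]
    m=np.zeros((420,560),np.uint8); cv2.fillConvexPoly(m,cv2.convexHull(np.round(p).astype(np.int32)),1); return m
F=np.arange(-.8,1.3,.1)
for nm in("orange_cup","orange_cup_floor","blue_cup"):
    for o in eyes.cut_out(nm,s):
        M=o["mask"].astype(np.uint8)
        q=[(M&sil(f)).sum()/(M|sil(f)).sum() for f in F]
        if max(q)>.2: print(nm,round(o["score"],2),M.sum(),"phi %.1f iou %.2f"%(F[np.argmax(q)],max(q)))
im=cv2.GaussianBlur(cv2.cvtColor(s["pixels"],cv2.COLOR_RGB2GRAY),(3,3),0).astype(float); gx=cv2.Sobel(im,cv2.CV_64F,1,0);gy=cv2.Sobel(im,cv2.CV_64F,0,1);g=np.minimum(np.hypot(gx,gy),150)
for f in F:
    e=sil(f)-cv2.erode(sil(f),np.ones((3,3),np.uint8)); W=s["pixels"][sil(f)>0].mean(0); print("%.1f"%f,"edge %.0f"%g[e>0].mean(),"mean colour",W.round(0))
E
python3 phi.py
```

```text
orange_cup 0.76 229 phi -0.2 iou 0.71
orange_cup_floor 0.56 172 phi -0.3 iou 0.55
blue_cup 0.74 134 phi -0.5 iou 0.44
-0.8 edge 84 mean colour [91. 87. 81.]
-0.7 edge 87 mean colour [91. 88. 82.]
-0.6 edge 81 mean colour [97. 94. 87.]
-0.5 edge 87 mean colour [102.  98.  91.]
-0.4 edge 89 mean colour [107. 103.  96.]
-0.3 edge 97 mean colour [113. 108. 100.]
-0.2 edge 104 mean colour [118. 111. 103.]
-0.1 edge 110 mean colour [120. 111. 103.]
-0.0 edge 113 mean colour [126. 114. 106.]
0.1 edge 117 mean colour [125. 113. 105.]
0.2 edge 118 mean colour [128. 115. 107.]
0.3 edge 113 mean colour [130. 115. 107.]
0.4 edge 107 mean colour [129. 113. 105.]
0.5 edge 115 mean colour [129. 112. 104.]
0.6 edge 114 mean colour [127. 110. 101.]
0.7 edge 111 mean colour [127. 109. 100.]
0.8 edge 109 mean colour [127. 107.  99.]
0.9 edge 106 mean colour [127. 105.  97.]
1.0 edge 100 mean colour [126. 104.  96.]
1.1 edge 94 mean colour [126. 102.  95.]
1.2 edge 100 mean colour [130. 105.  97.]
```

```bash
python3 -m inch '[[[0,0,-0.08],0,1],[[0.015,0,-0.08],0,1],[[0.015,0,-0.08],0,1],[[0.025,0,-0.08],0,1],[[0.03,0,-0.08],0,1],[[0.04,0,-0.08],0,1],[[0.045,0,-0.08],0,1],[[0.04,0,-0.07],0,1],[[0,0,0],0,1],[[0,0,0],0,1]]'; python3 phi.py | head -3; python3 go.py
```

```text
t: 35.95
eef_pos: [432.7, 174.6, 122.1]
tcp_rot: [3.142, -0.0, -0.053]
ft_force: [-1.8, 0.1, -1.9]
opening: 0.524
grip_force: 30.0
orange_cup 0.52 281 phi 0.2 iou 0.73
orange_cup_floor 0.64 285 phi 0.4 iou 0.74
blue_cup 0.41 298 phi 0.3 iou 0.77
t 36.15 [432.65 174.59 122.01] yaw -3.00 [ 3.14  0.   -0.05] F [-1.23  0.25 -2.33] op 0.523 grip 30.0
```

```bash
python3 -m inch '[[[0.04,0,-0.05],0,1],[[0.04,0,-0.05],0,1],[[0.04,0,-0.045],0,1],[[0.04,0,-0.045],0,1],[[0.045,0,-0.04],0,1],[[0.045,0,-0.04],0,1],[[0.05,0,-0.035],0,1],[[0.05,0,-0.035],0,1],[[0.03,0,-0.02],0,1],[[0,0,0],0,1]]'; python3 phi.py | head -3; python3 go.py
```

```text
t: 37.4
eef_pos: [455.5, 173.4, 143.7]
tcp_rot: [3.141, -0.0, -0.053]
ft_force: [-1.9, -0.3, -3.9]
opening: 0.523
grip_force: 30.0
orange_cup 0.71 314 phi 0.8 iou 0.78
orange_cup_floor 0.83 285 phi 0.8 iou 0.74
-0.8 edge 82 mean colour [102.  92.  82.]
t 37.60 [455.47 173.42 143.68] yaw -3.00 [ 3.14 -0.   -0.05] F [-1.77 -1.26 -4.72] op 0.524 grip 30.0
```

```bash
python3 -m inch '[[[0.06,0,0.066],0,1],[[0.06,0,0.066],0,1],[[0.06,0,0.066],0,1],[[0.06,0,0.066],0,1],[[0.05,0,0.055],0,1],[[0.047,0,0.05],0,1],[[0,0,0],0,1],[[0,0,0],0,1],[[0,0,0],0,1],[[0,0,0],0,1]]'; python3 go.py
```

```text
t: 38.85
eef_pos: [475.6, 172.4, 121.6]
tcp_rot: [3.142, -0.0, -0.052]
ft_force: [-2.5, 0.4, -6.1]
opening: 0.521
grip_force: 30.0
t 38.85 [475.65 172.37 121.59] yaw -3.01 [ 3.14 -0.   -0.05] F [-2.5   0.41 -6.15] op 0.521 grip 30.0
```

```bash
python3 -m inch '[[[0.011,0,0.0125],0,1],[[0.011,0,0.0125],0,1],[[0.011,0,0.0125],0,1],[[0.011,0,0.0125],0,1],[[0.011,0,0.0125],0,1],[[0,0,0],0,1],[[0,0,0],0,1],[[0,0,0],0,1],[[0,0,0],0,1],[[0,0,0],0,1]]'; python3 -m inch '[[[0.007,0,0.008],0,1],[[0.007,0,0.008],0,1],[[0.007,0,0.008],0,1],[[0,0,0],0,1],[[0,0,0],0,1],[[0,0,0],0,1],[[0,0,0],0,1],[[0,0,0],0,1],[[0,0,0],0,1],[[0,0,0],0,1]]'
```

```text
t: 40.1
eef_pos: [479.0, 172.2, 117.7]
tcp_rot: [3.141, -0.0, -0.052]
ft_force: [-2.3, 0.7, -5.7]
opening: 0.523
grip_force: 30.0
t: 41.35
eef_pos: [480.2, 172.1, 116.3]
tcp_rot: [3.142, -0.0, -0.053]
ft_force: [-2.8, 0.9, -2.7]
opening: 0.524
grip_force: 30.0
```

```bash
python3 -m inch '[[[0.006,0,0.006],0,1],[[0.006,0,0.006],0,1],[[0,0,0],0,1],[[0,0,0],0,1],[[0,0,0],0,1],[[0,0,0],0,1],[[0,0,0],0,1],[[0,0,0],0,1],[[0,0,0],0,1],[[0,0,0],0,1]]'; python3 go.py
```

```text
t: 42.6
eef_pos: [480.9, 172.1, 115.6]
tcp_rot: [3.141, 0.0, -0.052]
ft_force: [-2.7, 1.1, -2.3]
opening: 0.527
grip_force: 30.0
t 42.60 [480.91 172.07 115.6 ] yaw -3.01 [ 3.14  0.   -0.05] F [-2.67  1.07 -2.32] op 0.527 grip 30.0
```

```bash
python3 -m inch '[[[0.006,0,0.007],0,1],[[0.006,0,0.007],0,1],[[0,0,0],0,1],[[0,0,0],0,1],[[0,0,0],0,1],[[0,0,0],0,1],[[0,0,0],0,1],[[0,0,0],0,1],[[0,0,0],0,1],[[0,0,0],0,1]]'; python3 go.py
```

```text
t: 43.85
eef_pos: [481.3, 172.1, 115.2]
tcp_rot: [3.141, 0.0, -0.052]
ft_force: [-8.0, 0.6, 5.4]
opening: 0.524
grip_force: 30.0
t 43.85 [481.26 172.06 115.25] yaw -3.01 [ 3.14  0.   -0.05] F [-8.04  0.62  5.37] op 0.524 grip 30.0
```

```bash
python3 -m inch '[[[0.005,0,0.006],0,1],[[0,0,0],0,1],[[0,0,0],0,1],[[0,0,0],0,1],[[0,0,0],0,-1],[[0,0,0],0,-1],[[0,0,0],0,-1],[[0,0,0],0,-1],[[0,0,0],0,-1],[[0,0,0],0,-1]]'; python3 -m inch '[[[0,0,-0.1],0,-1],[[0,0,-0.3],0,-1],[[0,0,-0.6],0,-1],[[0,0,-0.6],0,-1],[[0,0,-0.6],0,-1],[[0,0.6,0],0,-1],[[0,0.8,0],0,-1],[[0,0.8,0],0,-1],[[0,0.8,0],0,-1],[[0,0,0],0,-1]]'; python3 - <<'E'
from h import *
np.set_printoptions(precision=1,suppress=True)
for i in range(2):
  s=eyes.read_camera("side"); t=eyes.read_camera("top")
  for n in("blue_cup","orange_cup","blue_cup_floor","orange_cup_floor"):
    for x in eyes.spot_point(n,t)[:3]:
      for y in eyes.spot_point(n,s)[:3]:
        X,e=tri(t,x["centre"],s,y["centre"])
        if e<5 and X[1]>0: print(n,X,round(e,1))
print(env.state()["t"])
E
```

```text
t: 45.1
eef_pos: [482.0, 172.0, 114.4]
tcp_rot: [3.142, -0.0, -0.053]
ft_force: [-0.2, 0.5, -0.4]
opening: 0.998
grip_force: 0.0
t: 46.35
eef_pos: [472.3, -10.1, 246.9]
tcp_rot: [3.141, -0.0, -0.056]
ft_force: [-0.2, 1.0, 0.1]
opening: 0.998
grip_force: 0.0
blue_cup [512.7 315.4  87.5] 0.7
orange_cup_floor [466.9 173.4 135.6] 0.3
blue_cup [511.1 317.1  93. ] 0.1
orange_cup [491.7 171.9  89. ] 0.7
blue_cup_floor [487.6 315.8 115.3] 0.4
orange_cup_floor [469.3 171.4 138.5] 0.8
orange_cup_floor [484.8 166.5 147.5] 3.3
47.75
```

```bash
python3 -c "
from cell import env
print(env.job_done())"
```

```text
the job is handed in; nothing more can be done
None
```

The job is handed in at about 48 s, and no verdict was returned. I felt both cups press on their buttons with about 8 to 9 N before I let go. I checked blue in a picture and orange only from the final position estimates. On the way, the orange cup clipped its peg's button and was knocked mouth-up in the fingers, and I re-tilted it on the peg.

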